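# Load the sample cooler's upper drawer

## Task

Pull the upper drawer of the sample cooler all the way out to its stop, then set the rack of small vials down in it gently, flat on the drawer's floor with its long side across the drawer. Keep the rack upright, and leave the drawer fully out with the rack in it so that I can check the caps. Leave the lower drawer shut and everything else on the table where it is.

Things in the scene. Friction and masses are not known exactly. Their poses are not given: they have to be found in the camera images.
- upper_drawer (a joint): how far the upper drawer of the sample cooler is out, m: 0 shut, 0.130 at its stop (out is toward the robot, against the cooler's x axis). May start up to 30 mm ajar. It slides stiffly (about 3 N) and stays where it is left
- lower_drawer (a joint): how far the lower drawer is out, m: 0 shut. Not to be opened; its like handle is 80 mm below the upper one
- cooler: sample cooler: fixed white cabinet 280 deep (x) x 256 wide (y) x 196 high mm, two grey-fronted drawers one above the other, control column with display to their right. Origin on the table at mid-depth under the drawers' centre line (body spans y -160 to +96). x runs front to back: front face at x = -140, shut drawer fronts at -154; z up. Turned up to 0.2 rad
- drawer_handle (a point): middle of the upper drawer's handle: a level steel bar along y, 10 mm diameter, 100 mm long, on a post at each end, 30 mm clear of the drawer front behind it, 160 mm above the table, 36 mm below the cooler's top. Moves with the drawer; axes as the cooler's
- drawer_floor (a point): middle of the upper drawer's tray floor (upper face), 110 mm above the table; moves with the drawer, axes as the cooler's. Tray inside: 106 mm along x, 148 mm along y; side and rear walls 30 mm above the floor, drawer front 72 mm. Only at the stop is the tray wholly out in front of the cooler (by 14 mm)
- small_rack: rack of 40 small amber vials (5 x 8, 12 mm wide, caps 35 mm above the underside) in a white block 86 (x) x 128 (y) x 20 mm high. Carrying bar of aluminium over its middle along y: 10 mm wide, 14 high, its centre 62 above the underside, 114 free between end posts. Origin: centre of underside; z up. 0.32 kg, balanced. Left or right, exchanged with tall_rack
- tall_rack: bystander: rack of 12 tall vials (3 by 4, about 22 mm wide, caps 79 mm above the table), white block 86 x 128 x 30 mm, bar at 108 mm; too tall for the drawer. Same footprint as small_rack
- calculator: bystander: black desk calculator lying flat, 150 x 85 x 17 mm
- crimper: bystander: hand crimping tool lying flat, about 180 x 50 mm, 26 mm high
- cap_jar: bystander: small jar with a white screw lid, 56 mm diameter, 62 mm high
- beaker: bystander: glass beaker, 64 mm diameter, 85 mm high
- mouse: bystander: black computer mouse, 100 x 58 x 28 mm
Mind the look-alikes: they are no part of the job. Leave any purple or yellow look-alike of the small_rack alone.

How it is judged:
By the outcome, as a careful person would: the job done as asked, in the order asked, and still so for the second after the job is handed in, with the robot touching nothing.
It also fails if it takes over 64 s, if anything falls off the work surface, if the arm or the gripper's body presses on something with over 40 N, if the wrist force passes 120 N, or if a joint passes its speed limit or range.

## Robot

A 6-joint arm with a two-finger parallel gripper is mounted at the origin on the work surface. World frame = base frame: x ahead of the robot, y to its left, z up, the work surface at z = 0. Lengths are in m, angles in rad, forces in N, time in s.
With the tool pointing down it reaches from about 0.375 to 0.9 m from the base axis. Payload 3.1 kg.
Tool frame: the origin (TCP) lies between the finger pads; the fingertips stand 17 mm ahead of it and the grasp point (between the pads) lies 2 mm behind it (robot.nose_length is the distance from the TCP to the fingertips, in m); z points along the fingers, y is the line along which they close (so a half turn about z gives the same grasp; the last joint's range is limited). The gripper opens to 87 mm and grips with 3 to 60 N. Pads are 19 mm wide; open, the fingers measure 117 mm over their backs; the gripper's body (75 mm by 190 mm) begins 51 mm behind the grasp point.
Start: joints at [-1.429, 0.527, 1.433, -0, 1.181, -0.178], TCP at [0.197, -0.593, 0.24] pointing down, gripper open.
Joint ranges: [-3.08, 3.08], [-0.75, 2.2], [0.22, 2.44], [-1.43, 4.57], [0, 2.65], [-2.85, 2.85]. Speed limits (rad/s): [2.79, 2.79, 3.14, 3.14, 3.14, 3.14].

## Interface

Orientations are given as a unit quaternion [x, y, z, w].
In Python, from rig import robot, cams gives the robot as it stands.
- The arm moves only by the shell command python3 -m pendant 'ROWS' [FORCE]. ROWS is JSON, a list of rows, each an object with "jaw": the opening, from 0 (shut) to 1 (fully open); "linear": the shift along the tool's x, y, z in cm, a list of three; "twist": the turn about the tool's z in degrees. A call has 1 to 12 rows; each row shifts and turns the commanded pose from where the row before left it, along the tool's axes as they then stand; what a row does not reach is not made up. A row lasts 1/12 s, in which the tool goes at most 41.7 mm and 7.16 degrees, less where a joint would pass 70% of its speed; a pose out of reach is approached as far as the arm can. A call is refused whole if a number of a shift passes 4.17 or a number of a turn 7.16, either way. A call with a gripper value outside its range is refused whole. The fingers move at their own pace and stop on an object; FORCE is the grip in N (left out, the last holds). Time passes only in rows, so rows that do not move let the fingers close. It gives the time, the measured TCP pose, the force, the opening and the grip force at its end, in the units of the state.
- robot.get_obs(): the state, without advancing time (a new reading comes with each control period).
- cams.camera(name): name is "scene" or "top" or "wrist"; returns a dict with "color" (480x640x3 uint8, blue, green, red), "depth" (480x640 float32, m along the optical axis (not along the pixel's ray), 0 where there is no reading), "fov_y" (degrees; the focal length in pixels is half the picture's height over the tangent of half this angle, whatever the lens; pixels are square), "cx", "cy" (the principal point, pixels), "view" (4x4, takes a point from world to camera coordinates). Camera axes: x right, y down, z forward; pixel columns grow to the right and rows downward; lengths in m; the calibration is good to about 2 mm. A picture is of the moment at which its call begins.
- robot.hand_in(): hands the job in; it is judged then, once.
The state is a dict: "time": time; "q": joint angles; "joint_velocities": joint speeds; "joint_torque": joint torques, N m; "position": TCP position; "tool_rot": TCP orientation; "ft_force": force on the tool from outside, world axes, zero at the start; "moment": the same for the moment, N m; "grip_width": finger opening in m; "grip_force": force on a finger pad.
Only numpy, scipy, OpenCV 4.12 (cv2) and the standard library are available. Lean on these libraries where they do the work, as an engineer would, in place of code of your own. Each camera call takes 0.05 s, during which the arm holds its last target. There are 200 camera calls.

## Working session

There is one attempt and no reset: what is moved stays moved. The work goes in short steps, Python scripts to look and compute and a shell command to move; the robot and the scene stay as the last step left them, time stands still between calls to the robot, and variables do not carry over. Pictures are saved under pics/ and viewed, at most 10 in all, crops included, and the job is handed in when it is done.

```bash
mkdir -p pics; cat > h.py <<'E'
import numpy as np, cv2
from rig import robot, cams
def f(c): return 240/np.tan(np.radians(c["fov_y"])/2)
def ray(c,u,v):
    V=np.array(c["view"]);R=V[:3,:3];t=V[:3,3]
    d=R.T@np.array([(u-c["cx"])/f(c),(v-c["cy"])/f(c),1.]);return -R.T@t,d
def onz(c,u,v,z):
    o,d=ray(c,u,v);return o+d*(z-o[2])/d[2]
def cloud(c):
    v,u=np.mgrid[:480,:640];D=c["depth"];V=np.array(c["view"])
    P=np.dstack([(u-c["cx"])/f(c)*D,(v-c["cy"])/f(c)*D,D])
    W=(P-V[:3,3])@V[:3,:3];W[D==0]=np.nan;return W
E
python3 - <<'E'
from h import *
o=robot.get_obs();print({k:np.round(v,3) for k,v in o.items()})
a=cams.camera("top");b=cams.camera("scene")
np.save("top.npy",a,allow_pickle=True)
cv2.imwrite("pics/top.png",a["color"]);cv2.imwrite("pics/scene.png",b["color"])
for c in (a,b):
    V=np.array(c["view"]);print(-V[:3,:3].T@V[:3,3],c["fov_y"],c["cx"],c["cy"])
E
```

```text
{'time': np.float64(0.0), 'q': array([-1.429,  0.528,  1.434, -0.   ,  1.181, -0.179]), 'joint_velocities': array([ 0.   , -0.   , -0.001,  0.001,  0.002, -0.   ]), 'joint_torque': array([-1.0000e-03, -4.4005e+01, -1.7660e+01,  6.3000e-02,  5.8000e-02,
       -0.0000e+00]), 'position': array([ 0.197, -0.592,  0.239]), 'tool_rot': array([ 0.987,  0.16 ,  0.   , -0.001]), 'ft_force': array([ 0.352, -0.633, -0.356]), 'moment': array([ 0.027, -0.014,  0.063]), 'grip_force': np.float64(0.0), 'grip_width': np.float64(0.087)}
[0.41782751 0.04487488 1.41564359] 49.22613640536105 312.138495910662 226.191273040711
[0.85939387 1.05578787 1.31771876] 46.74884594578293 312.3274298515693 242.02494041088474
```

View pics/top.png

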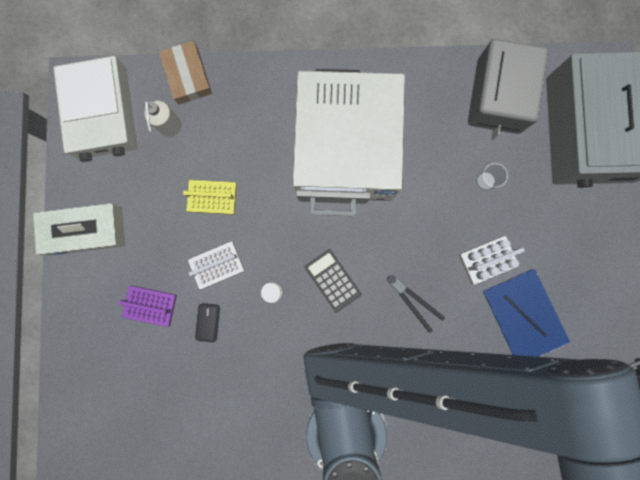

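View pics/scene.png

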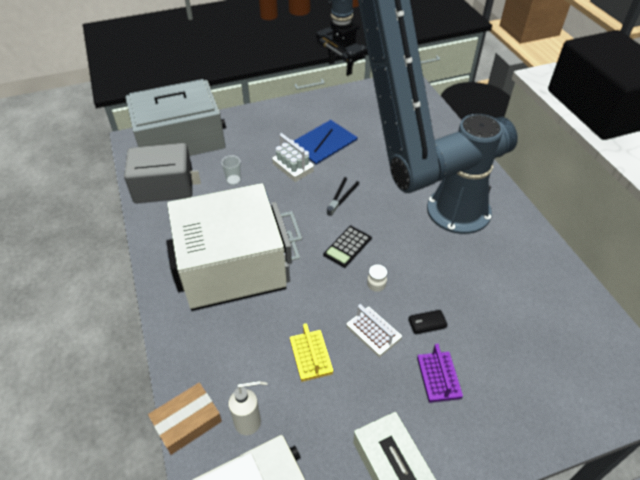

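```bash
python3 - <<'E'
from h import *
a=np.load("top.npy",allow_pickle=True).item();W=cloud(a);im=a["color"]
def rect(m,name):
    P=W[m];(c,s,an)=cv2.minAreaRect(P[:,:2].astype(np.float32));b=cv2.boxPoints((c,s,an))
    print(name,len(P),np.round(c,4),np.round(s,3),round(an,2),"zmed",np.nanmedian(P[:,2]).round(4),np.round(b,3).tolist())
v,u=np.mgrid[:480,:640];B=lambda x0,x1,y0,y1:(u>x0)&(u<x1)&(v>y0)&(v<y1)
z=W[...,2]
print("table",np.nanmedian(z[B(230,280,120,170)]))
k=np.ones((3,3),np.uint8);er=lambda m:cv2.morphologyEx(m.astype(np.uint8),cv2.MORPH_OPEN,k)>0
rect(er(B(270,430,50,192)&(z>.185)&(z<.21)),"cooler")
rect(B(300,370,198,225)&(z>.14)&(z<.185),"handle")
white=(im.min(2)>120)
rect(er(B(180,250,235,295)&white),"rack white")
rect(B(180,250,235,295)&(z>.048)&(z<.08),"bar")
rect(B(180,250,235,295)&(z>.01)&(z<.08),"rack all")
cr=np.hstack([cv2.resize(im[230:300,170:270],(400,280),interpolation=3),cv2.resize(im[180:230,290:390],(400,200),interpolation=3)[:0].reshape(0,400,3) if 0 else cv2.resize(im[160:230,290:390],(400,280),interpolation=3)])
cv2.imwrite("pics/crop.png",cr)
E
```

```text
table -0.0010603510743262068
cooler 12329 [ 0.7631 -0.0183] [0.256 0.281] 86.83 zmed 0.1948 [[0.6159999966621399, -0.1379999965429306], [0.8960000276565552, -0.15399999916553497], [0.9110000133514404, 0.10199999809265137], [0.6299999952316284, 0.11699999868869781]]
handle 354 [0.582  0.0086] [0.141 0.041] 86.93 zmed 0.1623 [[0.5580000281333923, -0.061000000685453415], [0.5989999771118164, -0.06300000101327896], [0.6060000061988831, 0.07800000160932541], [0.5649999976158142, 0.07999999821186066]]
rack white 4026 [0.4805 0.328 ] [0.24  0.101] 55.89 zmed 0.0017 [[0.3709999918937683, 0.25699999928474426], [0.45500001311302185, 0.20000000298023224], [0.5899999737739563, 0.39899998903274536], [0.5059999823570251, 0.4560000002384186]]
bar 209 [0.4495 0.3379] [0.011 0.125] 21.97 zmed 0.0669 [[0.42100000381469727, 0.39399999380111694], [0.46799999475479126, 0.27799999713897705], [0.4779999852180481, 0.28200000524520874], [0.4309999942779541, 0.39800000190734863]]
rack all 1566 [0.4541 0.3397] [0.096 0.13 ] 21.81 zmed 0.0259 [[0.38499999046325684, 0.38199999928474426], [0.4339999854564667, 0.2619999945163727], [0.5230000019073486, 0.296999990940094], [0.4740000069141388, 0.4180000126361847]]
```

View pics/crop.png

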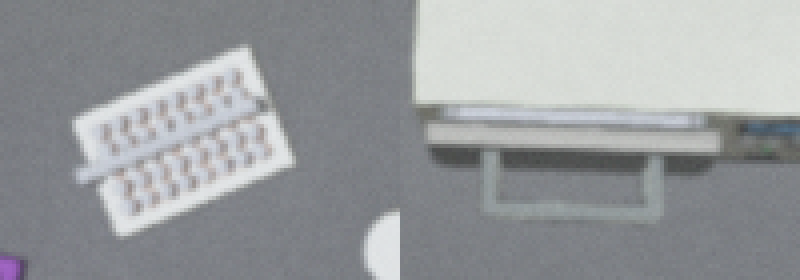

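The crop confirms the white 5x8 small-vial rack at top-view (216,265), with the bar over its middle. The yellow rack at (211,196) and the purple one at (149,306) are look-alikes, and the rack at (491,260) has 12 large vials, so it is the tall one. The upper handle runs from u≈311 to 356 at v≈213, and the drawer is slightly ajar.

```bash
python3 - <<'E'
from h import *
a=np.load("top.npy",allow_pickle=True).item()
print(onz(a,333.2,212.7,.163),onz(a,311,212.7,.163),onz(a,355.7,212.7,.163))
E
python3 -m pendant '[{"jaw":0.3,"linear":[0,0,0],"twist":-6.84},{"jaw":0.3,"linear":[0,0,0],"twist":-6.84},{"jaw":0.3,"linear":[0,0,0],"twist":-6.84},{"jaw":0.3,"linear":[0,0,0],"twist":-6.84},{"jaw":0.3,"linear":[0,0,0],"twist":-6.84},{"jaw":0.3,"linear":[0,0,0],"twist":-6.84},{"jaw":0.3,"linear":[0,0,0],"twist":-6.84},{"jaw":0.3,"linear":[0,0,0],"twist":-6.84},{"jaw":0.3,"linear":[0,0,0],"twist":-6.84},{"jaw":0.3,"linear":[0,0,0],"twist":-6.84}]' 20
```

```text
[0.56740751 0.02334031 0.163     ] [0.56846745 0.0767553  0.163     ] [ 0.56633557 -0.03067919  0.163     ]
time: 0.93
position: [0.1971, -0.5927, 0.239]
tool_rot: [0.725, 0.689, 0.0, -0.001]
ft_force: [-0.3, -0.3, -0.5]
grip_width: 0.0303
grip_force: 0.0
```

```bash
python3 -m pendant '[{"jaw":0.3,"linear":[3.1,1.6,0],"twist":0},{"jaw":0.3,"linear":[3.1,1.6,0],"twist":0},{"jaw":0.3,"linear":[3.1,1.6,0],"twist":0},{"jaw":0.3,"linear":[3.1,1.6,0],"twist":0},{"jaw":0.3,"linear":[3.1,1.6,0],"twist":0},{"jaw":0.3,"linear":[3.1,1.6,0],"twist":0},{"jaw":0.3,"linear":[3.1,1.6,0],"twist":0},{"jaw":0.3,"linear":[3.1,1.6,0],"twist":0},{"jaw":0.3,"linear":[3.1,1.6,0],"twist":0},{"jaw":0.3,"linear":[3.1,1.6,0],"twist":0}]'
python3 -m pendant '[{"jaw":0.3,"linear":[3.1,1.6,0],"twist":0},{"jaw":0.3,"linear":[3.1,1.6,0],"twist":0},{"jaw":0.3,"linear":[3.1,1.6,0],"twist":0},{"jaw":0.3,"linear":[3.1,1.6,0],"twist":0},{"jaw":0.3,"linear":[3.1,1.6,0],"twist":0},{"jaw":0.3,"linear":[3.1,1.6,0],"twist":0},{"jaw":0.3,"linear":[3.1,1.6,0],"twist":0},{"jaw":0.3,"linear":[3.1,1.6,0],"twist":0},{"jaw":0.3,"linear":[0,0,0],"twist":0},{"jaw":0.3,"linear":[0,0,0],"twist":0}]'
python3 - <<'E'
from h import *
c=cams.camera("wrist");cv2.imwrite("pics/w1.png",c["color"]);np.save("w1.npy",c,allow_pickle=True)
E
```

```text
time: 1.77
position: [0.3746, -0.2908, 0.2393]
tool_rot: [0.727, 0.687, 0.0, -0.0]
ft_force: [0.5, -0.5, 0.4]
grip_width: 0.0263
grip_force: 0.0
time: 2.6
position: [0.5162, -0.0505, 0.2392]
tool_rot: [0.725, 0.688, -0.0, -0.0]
ft_force: [-0.8, 0.0, 0.1]
grip_width: 0.0261
grip_force: 0.0
```

View pics/w1.png

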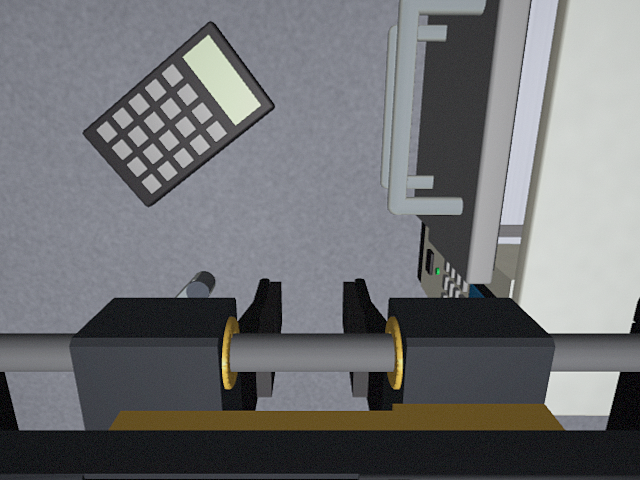

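```bash
python3 - <<'E'
from h import *
c=np.load("w1.npy",allow_pickle=True).item();W=cloud(c)
for v in (60,110,160,195):
    m=np.where((abs(W[v,380:440,2]-.163)<.006))[0]+380
    u=m.mean();print(v,m.min(),m.max(),onz(c,u,v,.163),np.nanmax(W[v,m,2]))
print("end",onz(c,403,213,.16))
E
```

```text
60 395 415 [0.56780917 0.04938722 0.163     ] 0.16617719684753174
110 392 411 [0.56629915 0.02567701 0.163     ] 0.16650311183942812
160 390 408 [5.65214630e-01 3.08286089e-04 1.63000000e-01] 0.16561758041631414
195 388 405 [ 0.5640032  -0.01849201  0.163     ] 0.16644279906877382
end [ 0.56827068 -0.02952204  0.16      ]
```

```bash
python3 -m pendant '[{"jaw":0.3,"linear":[2.5,1.53,0],"twist":0},{"jaw":0.3,"linear":[2.5,1.53,0],"twist":0},{"jaw":0.3,"linear":[2.5,1.53,0],"twist":0},{"jaw":0.3,"linear":[0,0,0],"twist":0},{"jaw":0.3,"linear":[0,0,2],"twist":0},{"jaw":0.3,"linear":[0,0,2],"twist":0},{"jaw":0.3,"linear":[0,0,2],"twist":0},{"jaw":0.3,"linear":[0,0,1],"twist":0},{"jaw":0.3,"linear":[0,0,0.9],"twist":0},{"jaw":0.3,"linear":[0,0,0],"twist":0}]'
```

```text
time: 3.48
position: [0.5647, 0.0191, 0.159]
tool_rot: [0.727, 0.686, -0.001, -0.001]
ft_force: [0.0, 0.2, -0.4]
grip_width: 0.0259
grip_force: 0.0
```

Close on the handle.

```bash
python3 -m pendant '[{"jaw":0.0,"linear":[0,0.1,0],"twist":0},{"jaw":0.0,"linear":[0,0,0],"twist":0},{"jaw":0.0,"linear":[0,0,0],"twist":0},{"jaw":0.0,"linear":[0,0,0],"twist":0},{"jaw":0.0,"linear":[0,0,0],"twist":0},{"jaw":0.0,"linear":[0,0,0],"twist":0}]' 25
```

```text
time: 3.98
position: [0.5672, 0.0199, 0.1615]
tool_rot: [0.727, 0.687, 0.0, 0.001]
ft_force: [-1.6, -1.4, 5.3]
grip_width: 0.0089
grip_force: 25.0
```

```bash
python3 -m pendant '[{"jaw":0,"linear":[0,-1,0],"twist":0},{"jaw":0,"linear":[0,-1,0],"twist":0},{"jaw":0,"linear":[0,-1,0],"twist":0},{"jaw":0,"linear":[0,-1,0],"twist":0},{"jaw":0,"linear":[0,-1,0],"twist":0},{"jaw":0,"linear":[0,-1,0],"twist":0},{"jaw":0,"linear":[0,-1,0],"twist":0},{"jaw":0,"linear":[0,-1,0],"twist":0},{"jaw":0,"linear":[0,-1,0],"twist":0},{"jaw":0,"linear":[0,-1,0],"twist":0},{"jaw":0,"linear":[0,0,0],"twist":0}]'
```

```text
time: 4.9
position: [0.4645, 0.0258, 0.1615]
tool_rot: [0.726, 0.687, -0.001, -0.0]
ft_force: [-1.8, -2.3, 10.4]
grip_width: 0.0091
grip_force: 25.0
```

```bash
python3 -m pendant '[{"jaw":0,"linear":[0,-0.5,0],"twist":0},{"jaw":0,"linear":[0,-0.5,0],"twist":0},{"jaw":0,"linear":[0,-0.3,0],"twist":0},{"jaw":0,"linear":[0,0,0],"twist":0}]'
```

```text
time: 5.23
position: [0.4534, 0.0264, 0.1614]
tool_rot: [0.727, 0.687, 0.0, 0.0]
ft_force: [1.4, -1.3, 8.2]
grip_width: 0.009
grip_force: 25.0
```

```bash
python3 -m pendant '[{"jaw":0,"linear":[0,-0.3,0],"twist":0},{"jaw":0,"linear":[0,-0.3,0],"twist":0},{"jaw":0,"linear":[0,-0.2,0],"twist":0},{"jaw":0,"linear":[0,0,0],"twist":0},{"jaw":0,"linear":[0,0,0],"twist":0}]'
```

```text
time: 5.65
position: [0.4459, 0.0268, 0.1615]
tool_rot: [0.727, 0.687, 0.0, 0.001]
ft_force: [1.6, 0.3, 8.3]
grip_width: 0.0095
grip_force: 25.0
```

```bash
python3 -m pendant '[{"jaw":0,"linear":[0,-0.2,0],"twist":0},{"jaw":0,"linear":[0,-0.2,0],"twist":0},{"jaw":0,"linear":[0,0,0],"twist":0},{"jaw":0,"linear":[0,0,0],"twist":0}]'
```

```text
time: 5.98
position: [0.4454, 0.0268, 0.1615]
tool_rot: [0.727, 0.687, 0.003, 0.003]
ft_force: [7.6, -0.3, 1.1]
grip_width: 0.0091
grip_force: 25.0
```

The handle has stopped and the force is rising, so the drawer is at its stop. I'll release and lift.

```bash
python3 -m pendant '[{"jaw":0.3,"linear":[0,0.3,0],"twist":0},{"jaw":0.3,"linear":[0,0,0],"twist":0},{"jaw":0.3,"linear":[0,0,0],"twist":0},{"jaw":0.3,"linear":[0,0,0],"twist":0},{"jaw":0.3,"linear":[0,0,-2],"twist":0},{"jaw":0.3,"linear":[0,0,-3],"twist":0},{"jaw":0.3,"linear":[0,0,-4],"twist":0},{"jaw":0.3,"linear":[0,0,-2],"twist":0},{"jaw":0.3,"linear":[0,0,0],"twist":0}]'
python3 - <<'E'
from h import *
print(robot.get_obs()["position"])
c=cams.camera("wrist");cv2.imwrite("pics/w2.png",c["color"]);np.save("w2.npy",c,allow_pickle=True)
E
```

```text
time: 6.73
position: [0.4469, 0.0268, 0.2743]
tool_rot: [0.727, 0.687, 0.002, 0.003]
ft_force: [1.8, 0.7, 0.5]
grip_width: 0.0263
grip_force: 0.0
[0.44686634 0.02677408 0.274327  ]
```

View pics/w2.png

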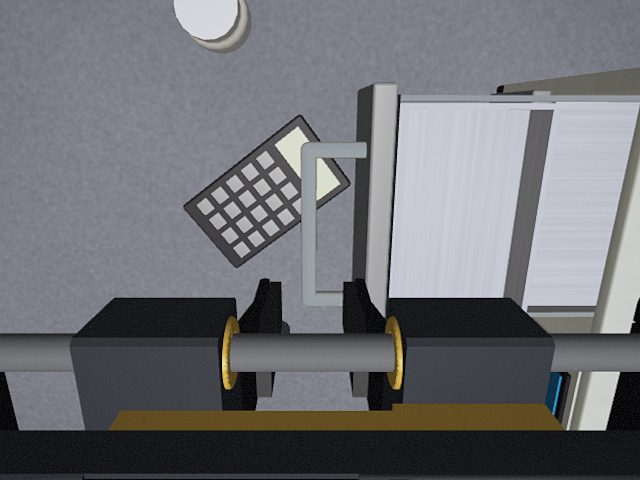

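The picture shows the drawer fully out, with its front at u≈358–397 and the tray at u≈397–525. The rear wall is at about u 525–550.

```bash
python3 - <<'E'
from h import *
c=np.load("w2.npy",allow_pickle=True).item();W=cloud(c)
yaw=np.radians(-3.2);O=np.array([.7649,.0137]);R=np.array([[np.cos(yaw),-np.sin(yaw)],[np.sin(yaw),np.cos(yaw)]])
L=(W[...,:2]-O)@R
for v in (150,200,250):
    print(v)
    for u in range(296,640,8):
        if W[v,u,2]>.05: print((u,*(1000*L[v,u]).round(0),round(1000*W[v,u,2])),end=" ")
    print()
print([(v,*(1000*L[v,460]).round(0),round(1000*W[v,460,2])) for v in range(84,130,3)])
E
```

```text
150
(304, np.float64(-322.0), np.float64(51.0), 165) (312, np.float64(-317.0), np.float64(51.0), 166) (320, np.float64(-312.0), np.float64(51.0), 165) (328, np.float64(-308.0), np.float64(51.0), 166) (336, np.float64(-303.0), np.float64(51.0), 167) (344, np.float64(-298.0), np.float64(51.0), 167) (352, np.float64(-293.0), np.float64(51.0), 166) (360, np.float64(-288.0), np.float64(51.0), 166) (368, np.float64(-285.0), np.float64(52.0), 175) (376, np.float64(-281.0), np.float64(52.0), 183) (384, np.float64(-277.0), np.float64(52.0), 182) (392, np.float64(-272.0), np.float64(52.0), 184) (400, np.float64(-252.0), np.float64(46.0), 110) (408, np.float64(-246.0), np.float64(46.0), 111) (416, np.float64(-240.0), np.float64(46.0), 112) (424, np.float64(-234.0), np.float64(45.0), 110) (432, np.float64(-228.0), np.float64(46.0), 110) (440, np.float64(-223.0), np.float64(46.0), 111) (448, np.float64(-217.0), np.float64(46.0), 111) (456, np.float64(-211.0), np.float64(46.0), 112) (464, np.float64(-204.0), np.float64(45.0), 110) (472, np.float64(-199.0), np.float64(46.0), 111) (480, np.float64(-
[... 4729 characters left out ...]
95.0), 2), (90, np.float64(-174.0), np.float64(92.0), 1), (93, np.float64(-174.0), np.float64(89.0), 1), (96, np.float64(-217.0), np.float64(83.0), 125), (99, np.float64(-217.0), np.float64(81.0), 126), (102, np.float64(-173.0), np.float64(81.0), 1), (105, np.float64(-221.0), np.float64(77.0), 140), (108, np.float64(-221.0), np.float64(75.0), 140), (111, np.float64(-211.0), np.float64(73.0), 111), (114, np.float64(-210.0), np.float64(71.0), 110), (117, np.float64(-210.0), np.float64(69.0), 111), (120, np.float64(-210.0), np.float64(67.0), 111), (123, np.float64(-210.0), np.float64(65.0), 111), (126, np.float64(-209.0), np.float64(63.0), 110), (129, np.float64(-210.0), np.float64(61.0), 112)]
```

```bash
python3 -m pendant '[{"jaw":0.4,"linear":[3.5,0,0],"twist":0},{"jaw":0.4,"linear":[3.5,0,0],"twist":0},{"jaw":0.4,"linear":[3.5,0,0],"twist":0},{"jaw":0.4,"linear":[3.5,0,0],"twist":0},{"jaw":0.4,"linear":[3.5,0,0],"twist":0},{"jaw":0.4,"linear":[3.5,0,0],"twist":0},{"jaw":0.4,"linear":[0,0,0],"twist":-6.3},{"jaw":0.4,"linear":[0,0,0],"twist":-6.3},{"jaw":0.4,"linear":[0,0,0],"twist":-6.3},{"jaw":0.4,"linear":[0,0,0],"twist":-6.3},{"jaw":0.4,"linear":[0,0,0],"twist":0}]'
python3 - <<'E'
from h import *
o=robot.get_obs();p=o["position"];q=o["tool_rot"];print(p,q)
c=cams.camera("wrist");cv2.imwrite("pics/w3.png",c["color"]);np.save("w3.npy",c,allow_pickle=True)
W=cloud(c);z=W[...,2]
d=np.hypot(W[...,0]-.45,W[...,1]-.338)
m=(d<.09)&(z>.055)&(z<.08);m=cv2.morphologyEx(m.astype(np.uint8),cv2.MORPH_OPEN,np.ones((3,3)))>0
P=W[m];ce,s,an=cv2.minAreaRect(P[:,:2].astype(np.float32))
print("bar",ce,s,an,np.median(P[:,2]));v,u=np.where(m);print(u.min(),u.max(),v.min(),v.max())
from scipy.spatial.transform import Rotation as Ro
print("tool shift cm",100*Ro.from_quat(q).inv().apply(np.array([*ce,.060])-p), "theta",np.degrees(2*np.arctan2(q[1],q[0])))
E
```

```text
time: 7.7
position: [0.455, 0.2363, 0.2682]
tool_rot: [0.558, 0.83, -0.002, -0.002]
ft_force: [-0.3, 0.0, 0.2]
grip_width: 0.0347
grip_force: 0.0
[0.45499884 0.2362644  0.26816593] [ 0.55839278  0.82957139 -0.00227298 -0.00191098]
bar (0.44932910799980164, 0.33790889382362366) (0.010249813087284565, 0.12277474254369736) 21.924108505249023 0.06921909981028805
346 364 0 165
tool shift cm [ 9.61721892  3.42340326 20.80282344] theta 112.11021874049455
```

View pics/w3.png

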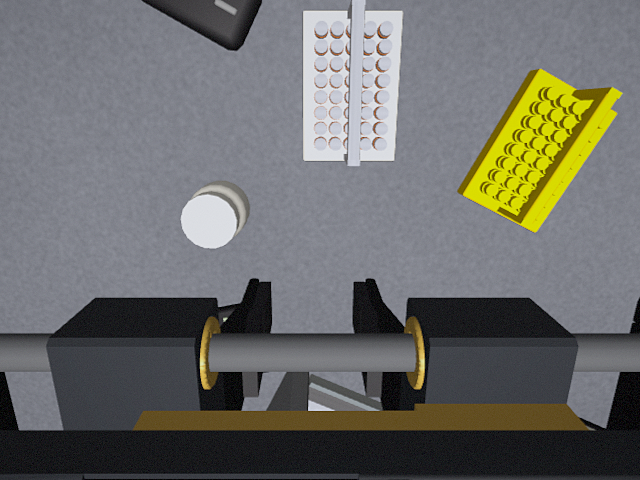

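The wrist view shows the white 5x8 rack, with its bar at u≈355, v 0–165. It agrees with the first measurement to within 1 mm.

```bash
python3 -m pendant '[{"jaw":0.4,"linear":[3.2,1.14,0],"twist":0},{"jaw":0.4,"linear":[3.2,1.14,0],"twist":0},{"jaw":0.4,"linear":[3.2,1.14,0],"twist":0},{"jaw":0.4,"linear":[0,0,3],"twist":0},{"jaw":0.4,"linear":[0,0,3],"twist":0},{"jaw":0.4,"linear":[0,0,3],"twist":0},{"jaw":0.4,"linear":[0,0,3],"twist":0},{"jaw":0.4,"linear":[0,0,3],"twist":0},{"jaw":0.4,"linear":[0,0,2],"twist":0},{"jaw":0.4,"linear":[0,0,0],"twist":0},{"jaw":0.4,"linear":[0,0,0],"twist":0}]'
```

```text
time: 8.67
position: [0.4515, 0.3376, 0.099]
tool_rot: [0.56, 0.828, -0.002, -0.001]
ft_force: [0.5, 0.4, -0.1]
grip_width: 0.0344
grip_force: 0.0
```

```bash
python3 -m pendant '[{"jaw":0.4,"linear":[0.1,-0.2,1.5],"twist":0},{"jaw":0.4,"linear":[0,0,1.5],"twist":0},{"jaw":0.4,"linear":[0,0,0.7],"twist":0},{"jaw":0.4,"linear":[0,0,0],"twist":0},{"jaw":0,"linear":[0,0,0],"twist":0},{"jaw":0,"linear":[0,0,0],"twist":0},{"jaw":0,"linear":[0,0,0],"twist":0},{"jaw":0,"linear":[0,0,0],"twist":0},{"jaw":0,"linear":[0,0,0],"twist":0},{"jaw":0,"linear":[0,0,0],"twist":0}]' 25
```

```text
time: 9.5
position: [0.4503, 0.3385, 0.0642]
tool_rot: [0.559, 0.829, -0.0, -0.0]
ft_force: [-0.7, -0.4, 4.6]
grip_width: 0.0104
grip_force: 25.0
```

```bash
python3 -m pendant '[{"jaw":0,"linear":[0,0,-0.5],"twist":0},{"jaw":0,"linear":[0,0,-1],"twist":0},{"jaw":0,"linear":[0,0,-2],"twist":0},{"jaw":0,"linear":[0,0,-2.5],"twist":0},{"jaw":0,"linear":[0,0,-2.5],"twist":0},{"jaw":0,"linear":[0,0,-2.5],"twist":0},{"jaw":0,"linear":[0,0,-2.5],"twist":0},{"jaw":0,"linear":[0,0,-2.5],"twist":0},{"jaw":0,"linear":[0,0,-2.5],"twist":0},{"jaw":0,"linear":[0,0,-1],"twist":0},{"jaw":0,"linear":[0,0,0],"twist":0},{"jaw":0,"linear":[0,0,0],"twist":0}]'
```

```text
time: 10.5
position: [0.4501, 0.3384, 0.2583]
tool_rot: [0.559, 0.829, -0.0, -0.0]
ft_force: [-0.1, 0.6, -4.6]
grip_width: 0.0097
grip_force: 25.0
```

```bash
python3 -m pendant '[{"jaw":0,"linear":[0,0,-1],"twist":4.2},{"jaw":0,"linear":[0,0,-1],"twist":4.2},{"jaw":0,"linear":[0,0,-1],"twist":4.2},{"jaw":0,"linear":[0,0,0],"twist":4.2},{"jaw":0,"linear":[0,0,0],"twist":4.2},{"jaw":0,"linear":[0,0,0],"twist":4.2},{"jaw":0,"linear":[0,0,0],"twist":0}]'
python3 -m pendant '[{"jaw":0,"linear":[-1.5,0.6,0],"twist":0},{"jaw":0,"linear":[-2.7,1.04,0],"twist":0},{"jaw":0,"linear":[-2.7,1.04,0],"twist":0},{"jaw":0,"linear":[-2.7,1.04,0],"twist":0},{"jaw":0,"linear":[-2.7,1.04,0],"twist":0},{"jaw":0,"linear":[-2.7,1.04,0],"twist":0},{"jaw":0,"linear":[-2.7,1.04,0],"twist":0},{"jaw":0,"linear":[-2.7,1.04,0],"twist":0},{"jaw":0,"linear":[-2.7,1.04,0],"twist":0},{"jaw":0,"linear":[-2.7,1.04,0],"twist":0},{"jaw":0,"linear":[-2.7,1.04,0],"twist":0},{"jaw":0,"linear":[-2.1,0.8,0],"twist":0}]'
python3 -m pendant '[{"jaw":0,"linear":[0,0,0],"twist":0},{"jaw":0,"linear":[0,0,0],"twist":0}]'
python3 - <<'E'
from h import *
from scipy.spatial.transform import Rotation as Ro
o=robot.get_obs();p=o["position"];q=o["tool_rot"]
print("tool shift cm",100*Ro.from_quat(q).inv().apply(np.array([.5512,.0257,.174])-p), "theta",np.degrees(2*np.arctan2(q[1],q[0])))
c=cams.camera("wrist");cv2.imwrite("pics/w4.png",c["color"])
E
```

```text
time: 11.08
position: [0.4493, 0.3379, 0.2859]
tool_rot: [0.727, 0.686, -0.003, -0.001]
ft_force: [-0.3, 0.3, -3.7]
grip_width: 0.0096
grip_force: 25.0
time: 12.08
position: [0.5509, 0.0243, 0.2867]
tool_rot: [0.726, 0.687, -0.001, -0.001]
ft_force: [1.3, -0.2, -3.4]
grip_width: 0.0096
grip_force: 25.0
time: 12.25
position: [0.5507, 0.0254, 0.2867]
tool_rot: [0.727, 0.687, -0.001, -0.002]
ft_force: [-1.1, 0.2, -4.1]
grip_width: 0.0101
grip_force: 25.0
tool shift cm [ 0.02303142  0.09411294 11.27464803] theta 86.7076799850521
```

View pics/w4.png

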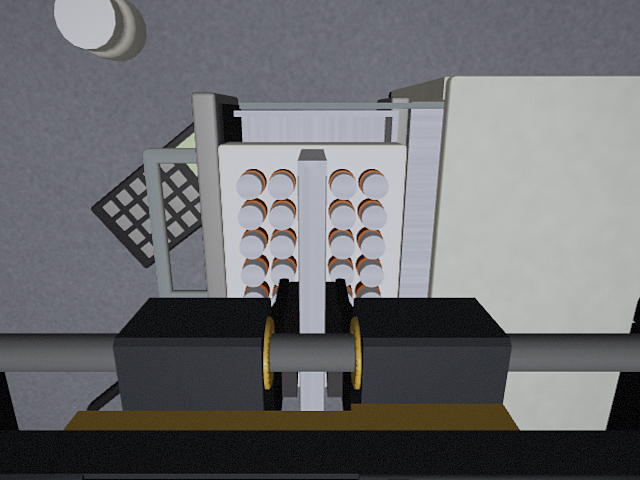

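The rack is level over the tray and square with the drawer (block at u 220–405, tray beneath it). I'll lower it.

```bash
python3 -m pendant '[{"jaw":0,"linear":[0,0.1,1.5],"twist":0},{"jaw":0,"linear":[0,0,1.5],"twist":0},{"jaw":0,"linear":[0,0,1.5],"twist":0},{"jaw":0,"linear":[0,0,1.5],"twist":0},{"jaw":0,"linear":[0,0,1.5],"twist":0},{"jaw":0,"linear":[0,0,1.2],"twist":0},{"jaw":0,"linear":[0,0,1],"twist":0},{"jaw":0,"linear":[0,0,0.5],"twist":0},{"jaw":0,"linear":[0,0,0],"twist":0},{"jaw":0,"linear":[0,0,0],"twist":0}]'
```

```text
time: 13.13
position: [0.5522, 0.0269, 0.1865]
tool_rot: [0.726, 0.687, -0.0, -0.0]
ft_force: [0.6, 0.5, -3.7]
grip_width: 0.0094
grip_force: 25.0
```

```bash
python3 -m pendant '[{"jaw":0,"linear":[0,0,0.4],"twist":0},{"jaw":0,"linear":[0,0,0.3],"twist":0},{"jaw":0,"linear":[0,0,0.2],"twist":0},{"jaw":0,"linear":[0,0,0],"twist":0},{"jaw":0,"linear":[0,0,0],"twist":0}]'
```

```text
time: 13.55
position: [0.5522, 0.0264, 0.1776]
tool_rot: [0.727, 0.687, -0.0, -0.0]
ft_force: [-1.1, -0.2, -3.1]
grip_width: 0.0097
grip_force: 25.0
```

```bash
python3 -m pendant '[{"jaw":0,"linear":[0,0,0.1],"twist":0},{"jaw":0,"linear":[0,0,0.1],"twist":0},{"jaw":0,"linear":[0,0,0],"twist":0},{"jaw":0,"linear":[0,0,0],"twist":0}]'
```

```text
time: 13.88
position: [0.5521, 0.0264, 0.1755]
tool_rot: [0.727, 0.687, -0.0, -0.0]
ft_force: [0.1, -0.5, -4.5]
grip_width: 0.01
grip_force: 25.0
```

```bash
python3 -m pendant '[{"jaw":0,"linear":[0,0,0.1],"twist":0},{"jaw":0,"linear":[0,0,0],"twist":0},{"jaw":0,"linear":[0,0,0],"twist":0}]'
```

```text
time: 14.13
position: [0.5523, 0.0265, 0.1747]
tool_rot: [0.727, 0.687, 0.0, 0.0]
ft_force: [-0.1, -0.3, -2.7]
grip_width: 0.0098
grip_force: 25.0
```

```bash
python3 -m pendant '[{"jaw":0,"linear":[0,0,0.1],"twist":0},{"jaw":0,"linear":[0,0,0],"twist":0},{"jaw":0,"linear":[0,0,0],"twist":0}]'
```

```text
time: 14.38
position: [0.5525, 0.0262, 0.1742]
tool_rot: [0.727, 0.687, 0.0, 0.001]
ft_force: [-1.5, -2.2, 3.3]
grip_width: 0.0101
grip_force: 25.0
```

Contact made. Release and lift.

```bash
python3 -m pendant '[{"jaw":0.1,"linear":[0,0,0],"twist":0},{"jaw":0.2,"linear":[0,0,0],"twist":0},{"jaw":0.3,"linear":[0,0,0],"twist":0},{"jaw":0.3,"linear":[0,0,0],"twist":0},{"jaw":0.3,"linear":[0,0,0],"twist":0},{"jaw":0.3,"linear":[0,0,-0.5],"twist":0},{"jaw":0.3,"linear":[0,0,-1.5],"twist":0},{"jaw":0.3,"linear":[0,0,-2.5],"twist":0},{"jaw":0.3,"linear":[0,0,-3],"twist":0},{"jaw":0.3,"linear":[0,0,-3],"twist":0},{"jaw":0.3,"linear":[-4,0,0],"twist":0},{"jaw":0.3,"linear":[-4,0,0],"twist":0}]'
python3 -m pendant '[{"jaw":0.3,"linear":[-4,0,0],"twist":0},{"jaw":0.3,"linear":[-4,0,0],"twist":0},{"jaw":0.3,"linear":[-4,0,0],"twist":0},{"jaw":0.3,"linear":[0,0,0],"twist":0}]'
python3 - <<'E'
from h import *
c=cams.camera("wrist");t=cams.camera("top");cv2.imwrite("pics/w5.png",np.hstack([cv2.resize(c["color"],(400,300)),cv2.resize(t["color"][150:300,240:440],(400,300))]))
yaw=np.radians(-3.2);O=np.array([.7649,.0137]);R=np.array([[np.cos(yaw),-np.sin(yaw)],[np.sin(yaw),np.cos(yaw)]])
W=cloud(c);L=W.copy();L[...,:2]=(W[...,:2]-O)@R
def r(n,m):
    P=L[m];print(n,len(P),cv2.minAreaRect(P[:,:2].astype(np.float32)) if len(P)>5 else 0,np.median(P[:,2]) if len(P) else 0)
x,y,z=L[...,0],L[...,1],L[...,2];op=lambda m:cv2.morphologyEx(m.astype(np.uint8),cv2.MORPH_OPEN,np.ones((3,3)))>0
r("bar",op((x>-.26)&(x<-.17)&(abs(y)<.08)&(z>.165)&(z<.19)))
r("block",op((x>-.263)&(x<-.167)&(abs(y)<.073)&(z>.125)&(z<.134)))
r("handle",op((x>-.34)&(x<-.309)&(z>.155)&(z<.175)))
E
```

```text
time: 15.38
position: [0.5492, -0.0528, 0.2816]
tool_rot: [0.725, 0.689, 0.002, 0.003]
ft_force: [0.8, -0.6, -1.7]
grip_width: 0.0264
grip_force: 0.0
time: 15.72
position: [0.5413, -0.1808, 0.2791]
tool_rot: [0.729, 0.685, -0.001, 0.003]
ft_force: [-0.4, 0.2, 0.4]
grip_width: 0.0263
grip_force: 0.0
bar 0 0 0
block 561 ((-0.21286128461360931, -0.06264721602201462), (0.002132055815309286, 0.08467786014080048), 89.76828002929688) 0.1292846894015263
handle 0 0 0
```

View pics/w5.png

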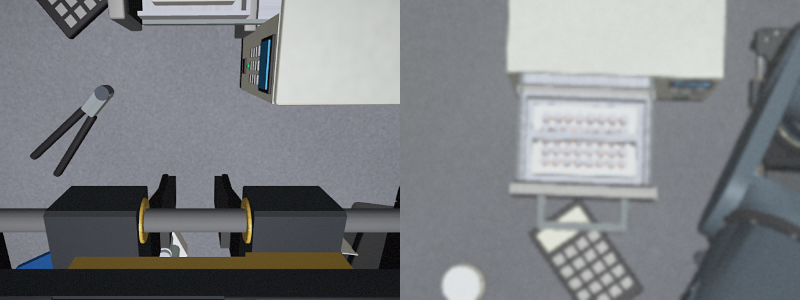

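The rack sits square inside the open drawer, with its block top at 129 mm against an expected 130. One last check with the top camera that the drawer is still at its stop and the bar is level.

```bash
python3 - <<'E'
from h import *
t=cams.camera("top")
yaw=np.radians(-3.2);O=np.array([.7649,.0137]);R=np.array([[np.cos(yaw),-np.sin(yaw)],[np.sin(yaw),np.cos(yaw)]])
L=cloud(t);L[...,:2]=(L[...,:2]-O)@R;x,y,z=L[...,0],L[...,1],L[...,2]
m=(x>-.34)&(x<-.30)&(abs(y)<.035)&(z>.15)&(z<.18);print("handle x",x[m].min(),x[m].max(),np.median(x[m]))
m=(x>-.25)&(x<-.18)&(abs(y)<.06)&(z>.165)&(z<.19);s=np.polyfit(y[m],z[m],1);print("bar",np.median(x[m]),np.median(y[m]),np.median(z[m]),"slope",s[0],"yaw",np.polyfit(y[m],x[m],1)[0])
print(robot.get_obs()["time"])
E
```

```text
handle x -0.3237156226778634 -0.313678895559139 -0.3189048246537919
bar -0.21282754217094613 0.0010841613721416985 0.17719102118064486 slope 0.0004720525106089586 yaw -0.0011035020517269562
15.8667
```

Handle at −319 mm, exactly the stop; rack centred, level and square.

```bash
python3 -c "
from rig import robot
print(robot.hand_in())"
```

```text
the job is handed in; nothing more can be done
None
```

The upper drawer is fully out at its stop, with the small-vial rack lying flat and upright in it, long side across; no other object was handled, and the job is handed in at about 16 s.

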